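Shut the blast gate and pull the dust filter cassette by its catches

TASK

The dust extractor's filter is due for a look: first shut the blast gate by pushing its blade fully down by the T-handle. Then pinch the filter cassette's two side catches together with the fingers, lift the cassette straight up until it is right out of the filter box, and finish while holding it there by the squeezed catches, upright, still and clear above the box. The gate stays shut and the other things on the bench stay where they are.

Things in the scene. Friction and masses are not known exactly. Their poses are not given: they have to be found in the camera images.
- extractor: Bench dust extractor, fixed, 700 mm long, only its place and yaw vary. Origin on the bench under the filter box's centre; y axis along its 80 mm duct (top 118 mm up), x level across it. From +y to -y: bell-mouth hood, blast gate at y +200 mm (frame 124 mm along x, 32 mm thick, top 135 mm up), bare duct, filter box at y 0, blower and motor (y -125 to -305 mm, top 190 mm up).
- box_top (a point): Centre of the grey filter box's flat top, 150 mm above the bench; axes as the extractor's. The box is 190 mm along x and 130 mm along y; a 130 x 52 mm slot in the top takes the cassette.
- gate (a joint): How far the blast gate's blade is raised, in m: 0 is shut (blade fully down on its stop), 0.080 fully open. The blade slides straight up and down, stays where it is left and takes about 4 N to push down.
- gate_handle (a point): Centre of the blast gate's black T-handle on top of the blade: a level bar 76 mm long along the extractor's x axis, 16 mm thick along its y axis, 16 mm high. It moves with the blade, from 168 mm above the bench (shut) to 248 mm (fully open). It can be pinched from above across its 16 mm.
- cassette_grip (a point): Point in the filter cassette midway between its two catch pads, at half their height; axes: x along the cassette's length, y from right to left catch, z up (parallel to the extractor's when seated). Seated, it is 179 mm above the bench. The two grey pads stand out at mid-length of its +y and -y sides, each 34 mm long (x) and 26 mm high; to be pinched from above along y.
- cassette: The black filter cassette, loose, 0.25 to 0.5 kg; origin at the centre of its underside, 109 mm below cassette_grip, 70 mm above the bench when seated. A 126 x 48 mm frame with pleated filter goes 80 mm down into the box; a 4 mm flange, 146 x 60 mm, rests on the box. The grip tower above, 90 mm long and 32 mm thick, carries the catches and ends 23 mm above cassette_grip.
- catch_left (a joint): How far the catch on the cassette's +y side is pressed in, in m: 0 sprung out, 0.007 fully in; it springs back (2.4 N to start, 6.6 N fully in). Sprung out, its hook grips under the edge of the box's slot and keeps the cassette down; it is clear from 0.0035 on. Over both pads it measures 56 mm when they are out, 42 mm when both are fully in.
- catch_right (a joint): The same for the catch on the cassette's -y side.
- tape: Bystander: roll of masking tape lying flat, 100 mm across, 25 mm high, in front of the duct between filter box and blast gate; origin at its underside.
- wrench: Bystander: spanner lying flat, 190 mm long, in front of the blower; origin at its underside.
- screwdriver: Bystander: screwdriver lying flat, 190 mm long, behind the filter box; origin at its underside.
- spray_can: Bystander: upright spray can, 66 mm across, 185 mm tall, close behind the duct between filter box and blast gate; origin at its underside.
- bolt_jar: Bystander: glass jar with steel lid, 72 mm across, 85 mm tall, behind the filter box; origin at its underside.
- sanding_block: Bystander: rubber sanding block on a cork sole, 125 x 68 mm, 34 mm high, behind the blast gate; origin at its underside.
Things that resemble listed ones, but are neither listed nor needed, are in the scene too. Leave any green or red look-alike of the cassette alone.

How it is judged:
By the outcome, as a careful person would: the job done as asked, in the order asked, and still so for the second after the job is handed in, while the arm keeps its last pose, push and grip.
It also fails if it takes over 48 s, if anything falls off the work surface, if the arm or the gripper's body presses on something with over 40 N, if the wrist force passes 120 N, or if a joint passes its speed limit or range.

ROBOT

A 6-joint arm with a two-finger parallel gripper is mounted at the origin on the work surface. World frame = base frame: x ahead of the robot, y to its left, z up, the work surface at z = 0. Lengths are in m, angles in rad, forces in N, time in s.
With the tool pointing down it reaches from about 0.3 to 0.775 m from the base axis. Payload 14.6 kg.
Tool frame: the origin (TCP) lies midway between the tips of the shut fingers; the grasp point (between the pads) lies 19 mm behind it; z points along the fingers, y is the line along which they close (so a half turn about z gives the same grasp; the last joint's range is limited). The gripper opens to 94 mm and grips with 3 to 60 N. Pads are 16 mm wide; open, the fingers measure 119 mm over their backs; the gripper's body (75 mm by 177 mm) begins 78 mm behind the grasp point.
Start: joints at [-1.348, 0.3, 1.521, -0, 1.321, -0.067], TCP at [0.157, -0.527, 0.205] pointing down, gripper open.
Joint ranges: [-3.03, 3.03], [-0.79, 2.21], [0.23, 2.52], [-1.04, 4.18], [0, 3.07], [-2.55, 2.55]. Speed limits (rad/s): [2.22, 2.22, 2.57, 3.14, 3.14, 3.14].

INTERFACE

Orientations are given as a 3x3 rotation matrix whose columns are the frame's x, y, z axes.
In Python, from cell import robot gives the robot as it stands.
- The arm moves only by the tool step_arm, never from a script. Its arguments are lists of equal length, an entry for each row: "delta_pos": the shift along the tool's x, y, z normalised to -1 to 1, where 1 is 0.2 m, a list of three; "rot": the turn, a rotation vector about the tool's x, y, z normalised to -1 to 1, where 1 is 4 degrees, a list of three; "hand": the opening, from -1 (shut) to 1 (fully open), so that 0 is half open. In form: {"delta_pos": [[dx, dy, dz], ...], "rot": [[rx, ry, rz], ...], "hand": [hand, ...]}. A call has 1 to 10 rows; each row shifts and turns the commanded pose from where the row before left it, along the tool's axes as they then stand; what a row does not reach is not made up. A row lasts 1/12 s, in which the tool goes at most 41.7 mm and 7.16 degrees, less where a joint would pass 70% of its speed; a pose out of reach is approached as far as the arm can. A call with a number of a shift or a turn outside -1 to 1 is refused whole. A call with a gripper value outside its range is refused whole. The fingers move at their own pace and stop on an object; "newtons" is the grip in N (left out, the last holds). Time passes only in rows, so rows that do not move let the fingers close. It gives the time, the measured TCP pose, the force, the opening and the grip force at its end, in the units of the state.
- robot.get_obs(): the state, without advancing time (a new reading comes with each control period).
- robot.camera(name): name is "scene" or "side" or "wrist"; returns a dict with "frame" (420x560x3 uint8, blue, green, red), "camera_matrix" (3x3 intrinsics, pixels), "rvec" (rotation vector, rad) and "tvec" (3), from world to camera coordinates, as OpenCV has them. Camera axes: x right, y down, z forward; pixel columns grow to the right and rows downward; lengths in m; the calibration is good to about 2 mm. A picture is of the moment at which its call begins. There is no depth.
- robot.finish_job(): hands the job in; it is judged then, once.
The state is a dict: "clock": time; "qpos": joint angles; "joint_velocities": joint speeds; "joint_efforts": joint torques, N m; "tool_pos": TCP position; "tool_rot": TCP orientation; "force": force on the tool from outside, world axes, zero at the start; "wrist_torque": the same for the moment, N m; "width": finger opening in m; "gripper_force": force on a finger pad.
Only numpy, scipy, OpenCV 4.12 (cv2) and the standard library are available. Lean on these libraries where they do the work, as an engineer would, in place of code of your own. Each camera call takes 0.05 s, during which the arm holds its last target. There are 200 camera calls.

## Working session

There is one attempt and no reset: what is moved stays moved. The work goes in short steps, Python scripts to look and compute and a tool call to move; the robot and the scene stay as the last step left them, time stands still between calls to the robot, and variables do not carry over. Pictures are saved under pics/ and viewed, at most 10 in all, crops included, and the job is handed in when it is done.

Besides the shell and the picture viewer there is one more tool, called after "Request:" by a JSON object that holds its "fn" and its "kwargs". step_arm: Moves the arm, as the interface text tells. Scaled input: -1 to 1 covers 0.2 m each way for a shift and 4 degrees each way for a turn. Its arguments: {"type":"object","properties":{"delta_pos":{"type":"array","items":{"type":"array","items":{"type":"number"}}},"rot":{"type":"array","items":{"type":"array","items":{"type":"number"}}},"hand":{"type":"array","items":{"type":"number"}},"newtons":{"type":"number"}},"required":["delta_pos","rot","hand"]}

```bash
mkdir -p pics; cat > h.py <<'E'
import numpy as np, cv2, pickle
from cell import robot
def grab(n):
    c=robot.camera(n); pickle.dump(c,open(f'pics/{n}.pkl','wb')); return c
def ray(c,u,v):
    K=np.array(c['camera_matrix']);R=cv2.Rodrigues(np.array(c['rvec'],float))[0];t=np.array(c['tvec'],float).ravel()
    return -R.T@t, R.T@np.linalg.inv(K)@np.array([u,v,1.])
def onz(c,u,v,z):
    o,d=ray(c,u,v); return o+d*(z-o[2])/d[2]
def proj(c,P):
    return cv2.projectPoints(np.array(P,float).reshape(-1,3),np.array(c['rvec'],float),np.array(c['tvec'],float),np.array(c['camera_matrix'],float),None)[0].reshape(-1,2)
E
python3 - <<'E'
from h import *
for n in('scene','side'):
    c=grab(n); cv2.imwrite(f'pics/{n}0.png',c['frame']); print(n,ray(c,280,210))
E
```

```text
scene (array([1.12373089, 0.04925647, 1.08797449]), array([-0.49610336, -0.11182664, -0.86104211]))
side (array([0.03251849, 0.5639458 , 0.91453446]), array([ 0.47113448, -0.56600744, -0.67670218]))
```

View pics/scene0.png

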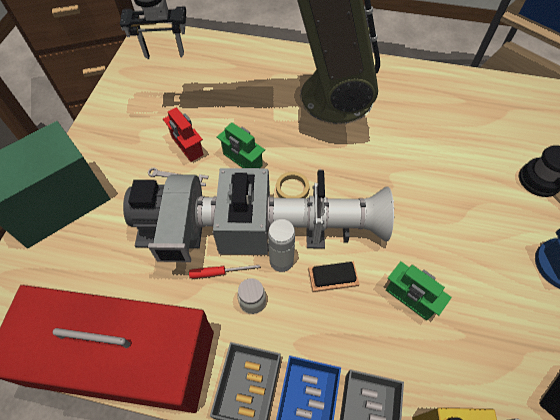

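View pics/side0.png

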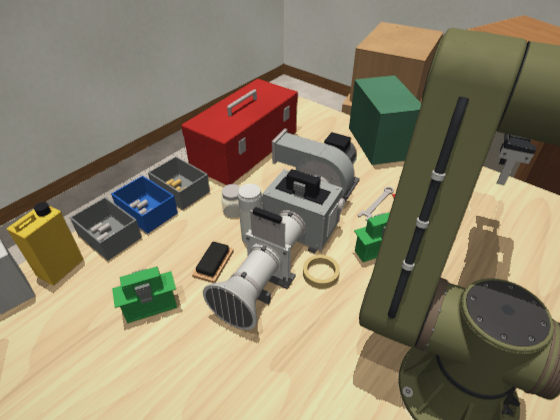

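The scene view shows the filter box around (243,210) with the black cassette, and the gate with its T-handle near (320,190). The side view has the handle near (267,215) and the cassette near (300,185). I'll enlarge these areas.

```bash
python3 - <<'E'
from h import *
a=pickle.load(open('pics/scene.pkl','rb'))['frame'][155:265,205:345]
b=pickle.load(open('pics/side.pkl','rb'))['frame'][160:290,235:355]
a=cv2.resize(a,None,fx=5,fy=5,interpolation=cv2.INTER_CUBIC);b=cv2.resize(b,None,fx=4.5,fy=4.5,interpolation=cv2.INTER_CUBIC)
cv2.imwrite('pics/a.png',a);cv2.imwrite('pics/b.png',b)
E
```

```text
(no output)
```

View pics/a.png

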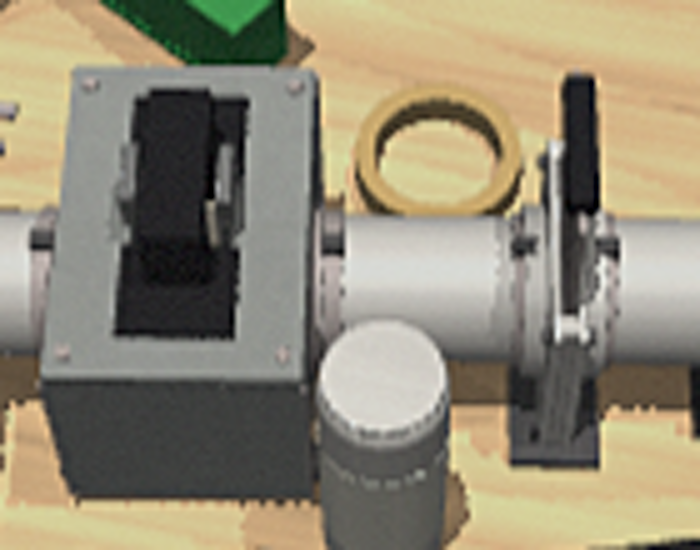

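View pics/b.png

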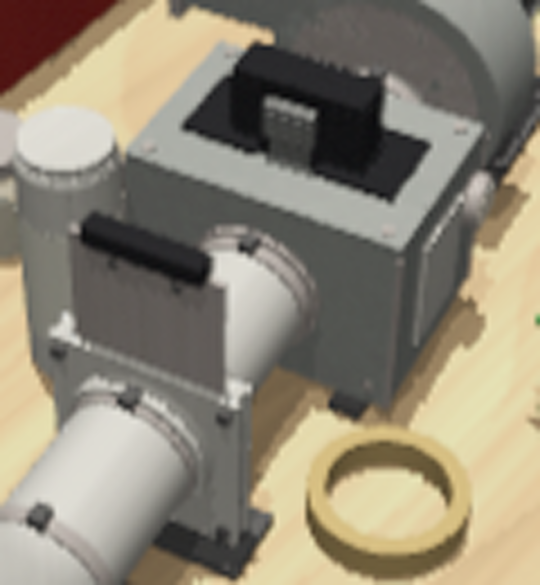

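The enlarged crops show the box-top corners at scene crop (73,68), (317,68), (303,380) and (40,380), and side crop (225,42), (483,128), (398,245) and (128,150). The T-handle is centred near (580,142) in the scene crop and (146,247) in the side crop. The blade is raised.

```bash
cat >> h.py <<'E'
def tri(c1,p1,c2,p2):
    o1,d1=ray(c1,*p1);o2,d2=ray(c2,*p2)
    s=np.linalg.lstsq(np.c_[d1,-d2],o2-o1,rcond=None)[0]
    a,b=o1+s[0]*d1,o2+s[1]*d2
    return (a+b)/2,np.linalg.norm(a-b)
E
python3 - <<'E'
from h import *
np.set_printoptions(precision=4,suppress=True)
A=pickle.load(open('pics/scene.pkl','rb'));B=pickle.load(open('pics/side.pkl','rb'))
fa=lambda p:((p[0]-2)/5+205,(p[1]-2)/5+155); fb=lambda p:((p[0]-2)/4.5+235,(p[1]-2)/4.5+160)
S=[(73,68),(317,68),(303,380),(40,380)]
D=[(483,128),(398,245),(128,150),(225,42)]
for f,c,L in((fa,A,S),(fb,B,D)):
    P=np.array([onz(c,*f(p),.15) for p in L]); m=P.mean(0)
    yv=(P[1]-P[0]+P[2]-P[3]);xv=(P[3]-P[0]+P[2]-P[1])
    print(P[:,:2].tolist(),m,np.degrees(np.arctan2(-yv[0],yv[1])),np.degrees(np.arctan2(xv[1],xv[0])),np.linalg.norm(yv)/2,np.linalg.norm(xv)/2)
for a,b in(((580,142),(146,247)),((580,76),(203,265)),((583,208),(90,230))):
    print('handle',tri(A,fa(a),B,fb(b)))
    
o=robot.get_obs();print(o['tool_rot'],o['tool_pos'],o['force'],o['width'])
E
```

```text
[[0.4905424060655974, -0.26126107564552176], [0.4623341586232904, -0.1324953397792934], [0.6489066025914767, -0.09551919713675971], [0.676892484706397, -0.22263165489856745]] [ 0.5697 -0.178   0.15  ] 12.386256703062163 11.460694459053453 0.13098800533926874 0.19025470367673664
[[0.4886376853611797, -0.2593202091674559], [0.4668734119154583, -0.13658116674549658], [0.6471940932510928, -0.09965121061637272], [0.6712818635801875, -0.2248779989000571]] [ 0.5685 -0.1801  0.15  ] 10.476384468033912 11.124514993037337 0.1260847563306798 0.1849577488290597
handle (array([0.5288, 0.0168, 0.2218]), np.float64(0.00012914036851024592))
handle (array([0.4933, 0.0109, 0.2262]), np.float64(0.0010499182738434537))
handle (array([0.5636, 0.0241, 0.2185]), np.float64(0.0012158736036089399))
[[ 0.9583  0.2858 -0.0002]
 [ 0.2858 -0.9583  0.001 ]
 [ 0.0001 -0.001  -1.    ]] [ 0.1571 -0.5268  0.205 ] [-0.0022 -0.0308  0.3871] 0.0937053383008783
```

Box centre is at about (0.569, -0.179), yaw about 11.3°. The handle is at (0.529, 0.017), z about 0.221. I'll move above the handle with the fingers closing.

Request:
{"fn": "step_arm", "kwargs": {"delta_pos": [[0,0,-0.2],[0,0,-0.2],[0.118,-0.115,0],[0.118,-0.115,0],[0.118,-0.115,0],[0.118,-0.115,0],[0.118,-0.115,0],[0.118,-0.115,0],[0.118,-0.115,0],[0.118,-0.115,0]], "rot": [[0,0,0.66],[0,0,0.66],[0,0,0],[0,0,0],[0,0,0],[0,0,0],[0,0,0],[0,0,0],[0,0,0],[0,0,0]], "hand": [1,1,1,1,1,1,1,1,1,1], "newtons": 10}}

```text
clock: 0.93
tool_pos: [0.3066, -0.308, 0.2853]
tool_rot: [[0.981, 0.196, -0.0], [0.196, -0.981, 0.0], [-0.0, -0.0, -1.0]]
force: [0.6, -0.3, 0.4]
width: 0.094
gripper_force: 0.0
```

Request:
{"fn": "step_arm", "kwargs": {"delta_pos": [[0.118,-0.115,0],[0.118,-0.115,0],[0.118,-0.115,0],[0.118,-0.115,0],[0.118,-0.115,0],[0.118,-0.115,0],[0.118,-0.115,0],[0.118,-0.115,0],[0.118,-0.115,0],[0.118,-0.115,0]], "rot": [[0,0,0],[0,0,0],[0,0,0],[0,0,0],[0,0,0],[0,0,0],[0,0,0],[0,0,0],[0,0,0],[0,0,0]], "hand": [1,1,1,1,1,1,1,1,1,1]}}

```text
clock: 1.77
tool_pos: [0.493, -0.0361, 0.2853]
tool_rot: [[0.981, 0.196, -0.0], [0.196, -0.981, 0.0], [-0.0, -0.0, -1.0]]
force: [-0.1, -0.1, -0.5]
width: 0.094
gripper_force: 0.0
```

Request:
{"fn": "step_arm", "kwargs": {"delta_pos": [[0.118,-0.115,0],[0.118,-0.115,0],[0,0,0],[0,0,0]], "rot": [[0,0,0],[0,0,0],[0,0,0],[0,0,0]], "hand": [1,1,1,1]}}

```text
clock: 2.1
tool_pos: [0.5298, 0.0177, 0.2846]
tool_rot: [[0.98, 0.199, -0.002], [0.199, -0.98, 0.0], [-0.002, -0.0, -1.0]]
force: [0.0, -0.7, -0.3]
width: 0.094
gripper_force: 0.0
```

```bash
python3 - <<'E'
from h import *
np.set_printoptions(precision=4,suppress=True)
c=grab('wrist');o=robot.get_obs();print(o['clock'],o['tool_pos'],o['tool_rot'],o['force'],o['width'],ray(c,280,210))
# mark predictions: handle ends, box top corners
u=np.radians(11.3);X=np.array([np.cos(u),np.sin(u),0]);h=np.array([.5288,.0168,.229])
im=c['frame'].copy()
for p in proj(c,[h+.038*X,h-.038*X,h]): cv2.circle(im,tuple(int(v) for v in p.round()),2,(0,0,255),-1); print(p)
cv2.imwrite('pics/w1.png',im)
E
```

```text
2.15 [0.5294 0.0168 0.2849] [[ 0.9803  0.1973 -0.0011]
 [ 0.1973 -0.9803 -0.0001]
 [-0.0011 -0.0001 -1.    ]] [-0.6481  0.0982  0.4872] 0.09401402314077535 (array([0.5945, 0.0306, 0.4638]), array([-0.2194, -0.0442, -0.9746]))
[280.8561 176.4977]
[280.5187 274.3043]
[280.6814 227.1423]
```

View pics/w1.png

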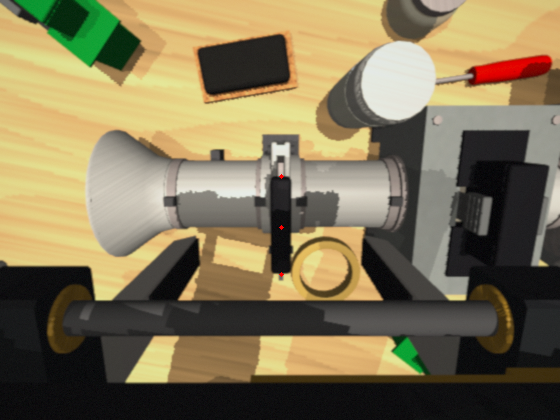

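The wrist view confirms it: the marks land on the handle bar (ends near (281,176) and (281,273)), and the tool is centred and aligned. I'll shut the fingers and push down.

Request:
{"fn": "step_arm", "kwargs": {"delta_pos": [[0,0,0],[0,0,0],[0,0,0],[0,0,0],[0,0,0],[0,0,0],[0,0,0],[0,0,0],[0,0,0],[0,0,0]], "rot": [[0,0,0],[0,0,0],[0,0,0],[0,0,0],[0,0,0],[0,0,0],[0,0,0],[0,0,0],[0,0,0],[0,0,0]], "hand": [-1,-1,-1,-1,-1,-1,-1,-1,-1,-1]}}

```text
clock: 2.98
tool_pos: [0.5296, 0.0167, 0.2854]
tool_rot: [[0.981, 0.196, 0.0], [0.196, -0.981, 0.0], [0.0, -0.0, -1.0]]
force: [0.1, -0.1, 0.8]
width: 0.0309
gripper_force: 0.0
```

Request:
{"fn": "step_arm", "kwargs": {"delta_pos": [[0,0,0.05],[0,0,0.05],[0,0,0.05],[0,0,0.05],[0,0,0.05],[0,0,0.05],[0,0,0.05],[0,0,0.03],[0,0,0.03],[0,0,0]], "rot": [[0,0,0],[0,0,0],[0,0,0],[0,0,0],[0,0,0],[0,0,0],[0,0,0],[0,0,0],[0,0,0],[0,0,0]], "hand": [-1,-1,-1,-1,-1,-1,-1,-1,-1,-1]}}

```text
clock: 3.82
tool_pos: [0.5294, 0.0167, 0.2023]
tool_rot: [[0.981, 0.196, -0.001], [0.196, -0.981, 0.0], [-0.001, -0.0, -1.0]]
force: [-0.9, -0.1, 0.1]
width: 0.0004
gripper_force: 0.0
```

Request:
{"fn": "step_arm", "kwargs": {"delta_pos": [[0,0,0.025],[0,0,0.025],[0,0,0.025],[0,0,0.02]], "rot": [[0,0,0],[0,0,0],[0,0,0],[0,0,0]], "hand": [-1,-1,-1,-1]}}

```text
clock: 4.15
tool_pos: [0.5298, 0.0166, 0.1841]
tool_rot: [[0.981, 0.196, 0.001], [0.196, -0.981, -0.0], [0.001, 0.0, -1.0]]
force: [-0.2, 0.6, 4.0]
width: 0.0003
gripper_force: 2.0
```

```bash
python3 - <<'E'
from h import *
c=grab('side');o=robot.get_obs();print(o['clock'],o['tool_pos'],o['force'])
cv2.imwrite('pics/s1.png',cv2.resize(c['frame'][170:300,195:335],None,fx=4,fy=4))
E
```

```text
4.2 [0.5296491  0.01667659 0.18339871] [ 0.71795002  0.05083578 -0.41779806]
```

View pics/s1.png

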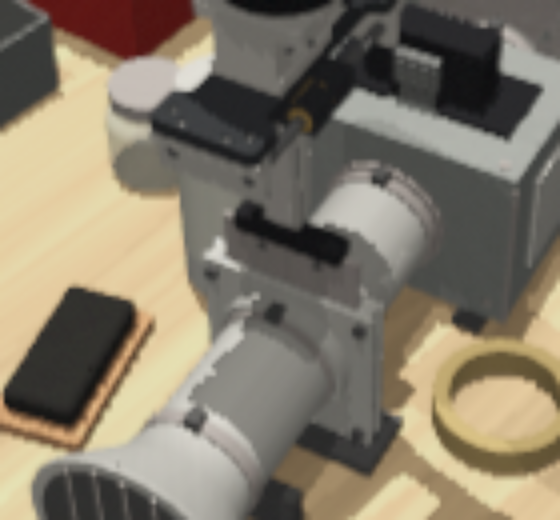

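The fingertips sit on the bar (crop about (290,230)) and the blade is nearly down. I'll push on to the stop.

Request:
{"fn": "step_arm", "kwargs": {"delta_pos": [[0,0,0.015],[0,0,0.015],[0,0,0.01],[0,0,0]], "rot": [[0,0,0],[0,0,0],[0,0,0],[0,0,0]], "hand": [-1,-1,-1,-1]}}

```text
clock: 4.53
tool_pos: [0.5297, 0.0166, 0.1763]
tool_rot: [[0.981, 0.196, 0.0], [0.196, -0.981, -0.0], [0.0, 0.0, -1.0]]
force: [1.2, -0.7, 1.5]
width: 0.0003
gripper_force: 0.9
```

Request:
{"fn": "step_arm", "kwargs": {"delta_pos": [[0,0,0.005],[0,0,0]], "rot": [[0,0,0],[0,0,0]], "hand": [-1,-1]}}

```text
clock: 4.7
tool_pos: [0.5298, 0.0167, 0.1762]
tool_rot: [[0.981, 0.196, 0.001], [0.196, -0.981, -0.0], [0.001, 0.0, -1.0]]
force: [-2.4, -0.0, 10.9]
width: 0.0003
gripper_force: 5.4
```

Request:
{"fn": "step_arm", "kwargs": {"delta_pos": [[0,0,0.005],[0,0,0],[0,0,0]], "rot": [[0,0,0],[0,0,0],[0,0,0]], "hand": [-1,-1,-1]}}

```text
clock: 4.95
tool_pos: [0.5298, 0.0167, 0.1761]
tool_rot: [[0.981, 0.196, 0.002], [0.196, -0.981, -0.0], [0.002, 0.0, -1.0]]
force: [-7.4, 0.1, 19.8]
width: 0.0006
gripper_force: 9.7
```

Request:
{"fn": "step_arm", "kwargs": {"delta_pos": [[0,0,-0.05],[0,0,-0.18],[0,0,-0.18],[0,0,-0.15],[0,0.15,0],[0,0.15,0],[0,0.15,0],[0,0.15,0],[0,0,0],[0,0,0]], "rot": [[0,0,0],[0,0,0],[0,0,0],[0,0,0],[0,0,0],[0,0,0],[0,0,0],[0,0,0],[0,0,0],[0,0,0]], "hand": [-1,-1,-1,1,1,1,1,1,1,1]}}

```text
clock: 5.78
tool_pos: [0.5531, -0.102, 0.2858]
tool_rot: [[0.981, 0.194, -0.001], [0.194, -0.981, 0.0], [-0.001, -0.001, -1.0]]
force: [0.4, 0.7, 0.3]
width: 0.0437
gripper_force: 0.0
```

```bash
python3 - <<'E'
from h import *
np.set_printoptions(precision=4,suppress=True)
c=grab('wrist');o=robot.get_obs();print(o['clock'],o['tool_pos'],o['force'],o['width'])
u=np.radians(11.3);R=cv2.Rodrigues(np.array([0,0,u]))[0];C=np.array([.569,-.179,0])
im=c['frame'].copy()
L=[(sx*.095,sy*.065,.15) for sx in(1,-1) for sy in(1,-1)]+[(sx*.045,sy*.016,.202) for sx in(1,-1) for sy in(1,-1)]+[(sx*.017,s*.028,.192) for sx in (1,-1) for s in(1,-1)]
for p in proj(c,[C+R@np.array(q) for q in L]+[[.5297,.0167,.176]]): cv2.circle(im,tuple(int(v) for v in p.round()),2,(0,0,255),-1)
cv2.imwrite('pics/w2.png',im)
E
```

```text
5.8333 [ 0.5531 -0.1011  0.286 ] [0.3807 0.2385 1.0908] 0.04766462879496425
```

View pics/w2.png

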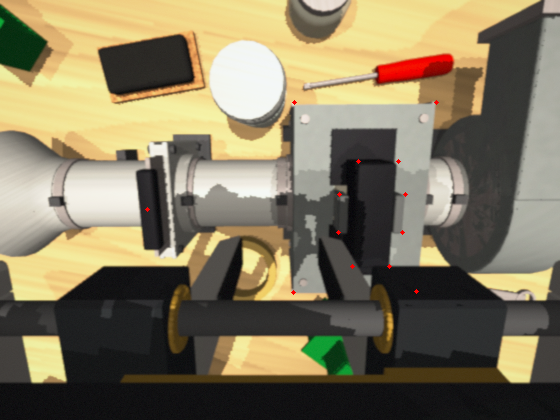

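Marks nearly match, with the cassette about 2 mm further towards the gate: tower edges about 356–395 against marks at 358–398. The gate bar mark at (147,210) fits the shut height. I'll move over the cassette and wait for the fingers to open fully.

Request:
{"fn": "step_arm", "kwargs": {"delta_pos": [[0,0.13,0],[0,0.13,0],[0,0.125,0],[0,0,0],[0,0,0],[0,0,0],[0,0,0],[0,0,0.1],[0,0,0.1],[0,0,0]], "rot": [[0,0,0],[0,0,0],[0,0,0],[0,0,0],[0,0,0],[0,0,0],[0,0,0],[0,0,0],[0,0,0],[0,0,0]], "hand": [1,1,1,1,1,1,1,1,1,1]}}

```text
clock: 6.67
tool_pos: [0.5673, -0.175, 0.2431]
tool_rot: [[0.98, 0.198, -0.005], [0.198, -0.98, 0.002], [-0.004, -0.003, -1.0]]
force: [-0.5, -0.3, -0.8]
width: 0.0943
gripper_force: 0.0
```

```bash
python3 - <<'E'
from h import *
np.set_printoptions(precision=4,suppress=True)
c=grab('wrist');o=robot.get_obs();print(o['clock'],o['tool_pos'],o['force'],o['width'])
im=c['frame'].copy()
R=np.array(o['tool_rot']);p0=np.array(o['tool_pos'])
for z in(.202,.192):
  for s in(-.045,-.028,-.016,0,.016,.028,.045):
    q=p0+R@np.array([0,s,0]);q[2]=z;p=proj(c,[q])[0];print(z,s,p);cv2.circle(im,tuple(int(v) for v in p.round()),1,(0,0,255) if z>.2 else (0,255,255),-1)
cv2.imwrite('pics/w3.png',im)
E
```

```text
6.7167 [ 0.5678 -0.1754  0.2453] [ 0.1202  0.6503 -0.2805] 0.09393251281020294
0.202 -0.045 [216.6426 230.4486]
0.202 -0.028 [240.7622 230.475 ]
0.202 -0.016 [257.7927 230.4937]
0.202 0 [280.5065 230.5186]
0.202 0.016 [303.2276 230.5435]
0.202 0.028 [320.2731 230.5622]
0.202 0.045 [344.4281 230.5887]
0.192 -0.045 [219.2569 226.5329]
0.192 -0.028 [242.3957 226.5577]
0.192 -0.016 [258.7335 226.5751]
0.192 0 [280.5232 226.5984]
0.192 0.016 [302.3196 226.6217]
0.192 0.028 [318.6713 226.6392]
0.192 0.045 [341.8427 226.664 ]
```

View pics/w3.png

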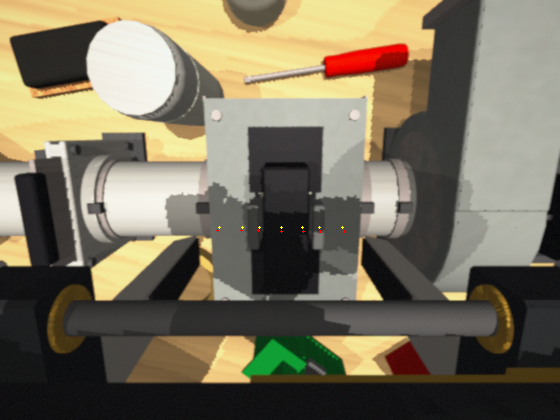

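The wrist view shows the tower at columns 264–309 and the pads' outer edges at about 246 and 325. Their centre is about 286 against the tool centre at 280.5, so I'll shift about 2.5 mm and descend.

Request:
{"fn": "step_arm", "kwargs": {"delta_pos": [[0.008,0.013,0],[0,0,0.1],[0,0,0.1],[0,0,0.1],[0,0,0.06],[0,0,0.05],[0,0,0],[0,0,0]], "rot": [[0,0,0],[0,0,0],[0,0,0],[0,0,0],[0,0,0],[0,0,0],[0,0,0],[0,0,0]], "hand": [1,1,1,1,1,1,1,1]}}

```text
clock: 7.38
tool_pos: [0.5708, -0.1788, 0.1653]
tool_rot: [[0.981, 0.196, 0.001], [0.196, -0.981, -0.0], [0.001, 0.0, -1.0]]
force: [0.2, 0.2, 0.3]
width: 0.0942
gripper_force: 0.0
```

Request:
{"fn": "step_arm", "kwargs": {"delta_pos": [[0,0,0],[0,0,0],[0,0,0],[0,0,0],[0,0,0],[0,0,0],[0,0,0],[0,0,0],[0,0,0],[0,0,0]], "rot": [[0,0,0],[0,0,0],[0,0,0],[0,0,0],[0,0,0],[0,0,0],[0,0,0],[0,0,0],[0,0,0],[0,0,0]], "hand": [-1,-1,-1,-1,-1,-1,-1,-1,-1,-1], "newtons": 30}}

```text
clock: 8.22
tool_pos: [0.5705, -0.1786, 0.165]
tool_rot: [[0.981, 0.196, 0.0], [0.196, -0.981, 0.0], [0.0, -0.0, -1.0]]
force: [-2.2, 2.7, 5.1]
width: 0.0378
gripper_force: 30.0
```

Request:
{"fn": "step_arm", "kwargs": {"delta_pos": [[0,0,0],[0,0,0],[0,0,0]], "rot": [[0,0,0],[0,0,0],[0,0,0]], "hand": [-1,-1,-1], "newtons": 20}}

```text
clock: 8.47
tool_pos: [0.5706, -0.1787, 0.1648]
tool_rot: [[0.981, 0.196, 0.001], [0.196, -0.981, 0.0], [0.001, 0.0, -1.0]]
force: [-1.9, 2.0, 5.1]
width: 0.0393
gripper_force: 20.0
```

```bash
python3 - <<'E'
from h import *
c=grab('wrist');o=robot.get_obs();print(o['clock'],o['tool_pos'],o['force'],o['width'],o['gripper_force'])
cv2.imwrite('pics/w4.png',cv2.resize(c['frame'][130:330,170:400],None,fx=3,fy=3))
E
```

```text
8.5167 [ 0.57057487 -0.17865255  0.16484772] [-1.52903221  1.57244522  5.32000009] 0.0395691822310492 19.99902069568634
```

View pics/w4.png

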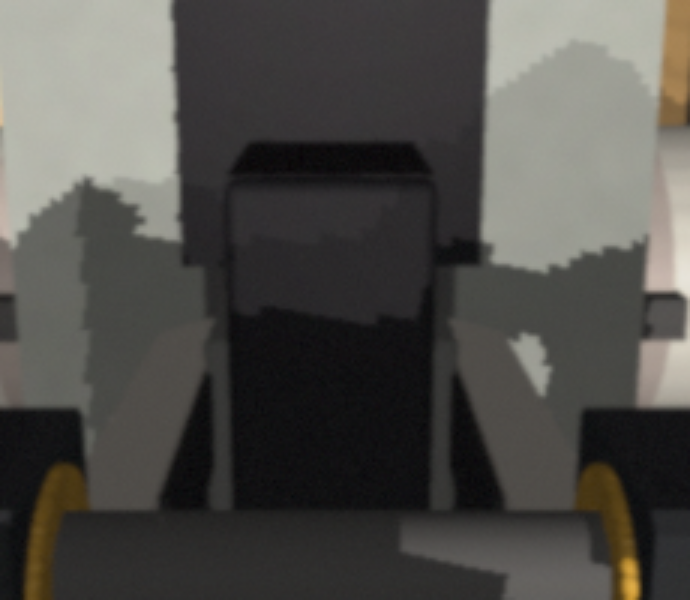

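The fingers sit symmetrically on both pads, and the width follows the grip force like a finger spring, extrapolating to about 42 mm, so the catches are fully in. Lifting gently.

Request:
{"fn": "step_arm", "kwargs": {"delta_pos": [[0,0,0],[0,0,-0.015],[0,0,-0.02],[0,0,-0.03],[0,0,0]], "rot": [[0,0,0],[0,0,0],[0,0,0],[0,0,0],[0,0,0]], "hand": [-1,-1,-1,-1,-1], "newtons": 27}}

```text
clock: 8.93
tool_pos: [0.5707, -0.1789, 0.1784]
tool_rot: [[0.981, 0.196, 0.001], [0.196, -0.981, -0.0], [0.001, 0.001, -1.0]]
force: [0.2, -0.4, -4.1]
width: 0.0385
gripper_force: 27.0
```

Request:
{"fn": "step_arm", "kwargs": {"delta_pos": [[0,0,-0.05],[0,0,-0.08],[0,0,-0.09],[0,0,-0.09],[0,0,-0.09],[0,0,-0.09],[0,0,-0.09],[0,0,-0.06],[0,0,-0.03],[0,0,0]], "rot": [[0,0,0],[0,0,0],[0,0,0],[0,0,0],[0,0,0],[0,0,0],[0,0,0],[0,0,0],[0,0,0],[0,0,0]], "hand": [-1,-1,-1,-1,-1,-1,-1,-1,-1,-1]}}

```text
clock: 9.77
tool_pos: [0.5706, -0.1788, 0.313]
tool_rot: [[0.981, 0.196, 0.002], [0.196, -0.981, -0.001], [0.002, 0.001, -1.0]]
force: [-0.1, 0.4, -5.3]
width: 0.0381
gripper_force: 27.0
```

Request:
{"fn": "step_arm", "kwargs": {"delta_pos": [[0,0,0],[0,0,0],[0,0,0],[0,0,0],[0,0,0],[0,0,0]], "rot": [[0,0,0],[0,0,0],[0,0,0],[0,0,0],[0,0,0],[0,0,0]], "hand": [-1,-1,-1,-1,-1,-1]}}

```text
clock: 10.27
tool_pos: [0.5704, -0.1787, 0.3112]
tool_rot: [[0.981, 0.196, -0.0], [0.196, -0.981, 0.0], [-0.0, -0.0, -1.0]]
force: [0.3, 1.0, -5.1]
width: 0.0382
gripper_force: 27.0
```

```bash
python3 - <<'E'
from h import *
c=grab('side');d=grab('scene');o=robot.get_obs();print(o['clock'],o['tool_pos'],o['force'],o['wrist_torque'],o['width'],o['joint_velocities'])
r=lambda f:cv2.resize(f,(400,600))
cv2.imwrite('pics/s2.png',np.hstack([r(c['frame'][100:300,200:350]),r(d['frame'][90:290,190:340])]))
E
```

```text
10.3667 [ 0.57039336 -0.17873296  0.31138167] [ 0.05100451  0.00677025 -5.1814889 ] [0.02723738 0.06008595 0.01361824] 0.03842289151603336 [ 0.00120631 -0.00076367 -0.0021222   0.0002863  -0.00238719 -0.00042547]
```

View pics/s2.png

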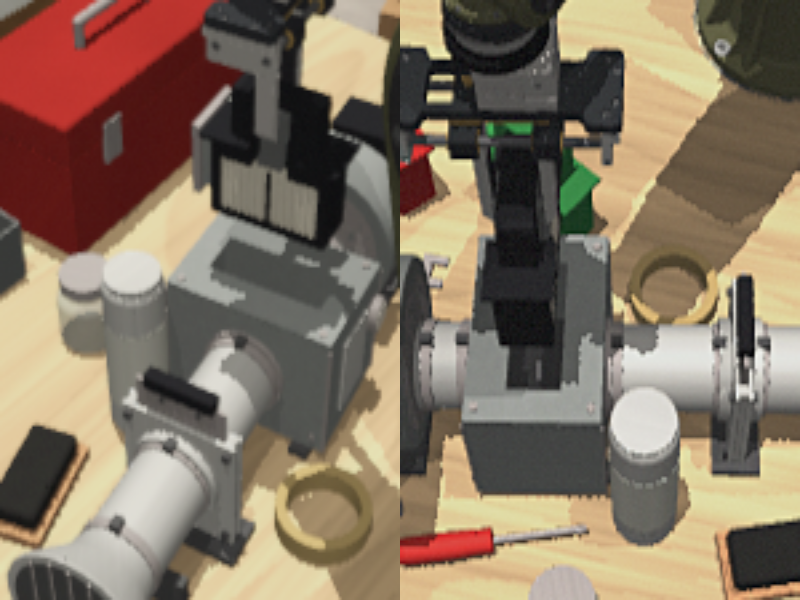

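The cassette hangs upright above the empty slot (left panel, about (280,190)), well clear of the box. The gate bar is down and the other things are where they were. Handing in.

```bash
python3 -c "
from cell import robot
print(robot.finish_job())"
```

```text
the job is handed in; nothing more can be done
None
```

I pushed the blast gate fully shut, then pinched both catches and lifted the cassette straight out. At hand-in (about 10 s on the clock) it was held upright and still above the box, with the other things in place in the last pictures.

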